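# Turn the wick winder's stem to the top

### The arm

A 6-joint arm with a two-finger parallel gripper is mounted at the origin on a cart in front of the work surface, level with it; the furniture and walls round the work are solid. World frame = base frame: x ahead of the robot, y to its left, z up, the work surface at z = 0. Lengths are in mm, angles in rad, forces in N, time in s.
With the tool pointing down it reaches from about 400 to 925 mm from the base axis. Payload 12.5 kg.
Tool frame: the origin (TCP) lies where the fingers leave the gripper's body, on its centre line; the fingertips stand 78 mm ahead of it and the grasp point (between the pads) lies 59 mm ahead of it; z points along the fingers, y is the direction in which the jaws open and shut (so a half turn about z gives the same grasp; the last joint's range is limited). The gripper opens to 95 mm and grips with 3 to 60 N. Pads are 20 mm wide; open, the fingers measure 119 mm over their backs; the gripper's body (75 mm by 180 mm) begins 59 mm behind the grasp point.
Start: joints at [1.154, 0.491, 1.559, -0, 1.092, -0.106], TCP at [191.118, 595.073, 292.261] pointing down, gripper open.
Joint ranges: [-3.1, 3.1], [-0.84, 2.19], [0.05, 2.79], [-1.13, 4.28], [0.06, 2.93], [-2.69, 2.69]. Speed limits (rad/s): [2.22, 2.22, 2.79, 3.14, 3.14, 3.14].

### API

Orientations are given as [roll, pitch, yaw] about the fixed x, y, z axes, in that order (R = Rz(yaw) Ry(pitch) Rx(roll)).
In Python, from cell import env, viewer, ticket, search_frame gives the robot as it stands.
- The arm moves only by the shell command python3 -m inch 'ROWS'. ROWS is a JSON object of lists of equal length, an entry for each row: "hand": the opening, from 0 (shut) to 1 (fully open); "delta_pos": the shift along the tool's x, y, z in cm, a list of three; "turn": the turn about the tool's z in rad. A call has 1 to 20 rows; each row shifts and turns the commanded pose from where the row before left it, along the tool's axes as they then stand; what a row does not reach is not made up. A row lasts 1/10 s, in which the tool goes at most 50 mm and 8.59 degrees, less where a joint would pass 70% of its speed; a pose out of reach is approached as far as the arm can. A call is refused whole if a number of a shift passes 5 or a number of a turn 0.15, either way. A call with a gripper value outside its range is refused whole. The fingers move at their own pace and stop on an object; the grip force is fixed at half the most. Time passes only in rows, so rows that do not move let the fingers close. It gives the time, the measured TCP pose, the force and the opening at its end, in the units of the state.
- env.state(): the state, without advancing time (a new reading comes with each control period).
- viewer.read_camera(name): name is "side" or "top"; returns (picture, depth): 384x512x3 uint8, blue, green, red; 384x512 float32, mm along the optical axis (not along the pixel's ray), 0 where there is no reading.
- viewer.get_calibration(name): a dict with "fx", "fy", "cx", "cy" (pixels), "T" (4x4, takes a point from camera to world coordinates). Camera axes: x right, y down, z forward; pixel columns grow to the right and rows downward; lengths in mm; the calibration is good to about 2 mm. A picture is of the moment at which its call begins. get_calibration takes no time and is no camera call.
- ticket.job_done(): hands the job in, once; it reports no verdict.
Trained networks look in the newest picture that a camera, given by its name, has taken for a name from the list of things; names that differ only in an ending like _2 or _b are one class to them, and where a whole thing is asked for, a point or a joint stands for the part that bears it (a point fixed in the world has none). Each returns a list of dicts, best first, with "p" (0 to 1); they miss things now and then, are a little off and sometimes report something else, mostly with a low value. They report only what shows in the picture. A call takes as long as a camera call.
- search_frame(camera, label): "centre" ([column, row] in pixels, amid what is visible of it).
The state is a dict: "t": time; "joints": joint angles; "qvel": joint speeds; "tau": joint torques, N m; "eef_pos": TCP position; "tcp_rot": TCP orientation; "ft_force": force on the tool from outside, world axes, zero at the start; "moment": the same for the moment, N m; "opening": opening from 0.0 (shut) to 1.0 (fully open).
Only numpy, scipy, OpenCV 4.12 (cv2) and the standard library are available. Lean on these libraries where they do the work, as an engineer would, in place of code of your own. Each camera call takes 0.05 s, during which the arm holds its last target.

### The job

The wick winder on the bench must be ready for threading: with the fingertips, lightly push its spokes round, one after another, until the red-capped brass stem on the rim points straight up, then take the hand away. Only push, do not grip the wheel, and leave the winder standing in its place and the other things where they are.

Things in the scene. Friction and masses are not known exactly. Their poses are not given: they have to be found in the camera images.
- winder: Stand of the bench wick winder, loose but heavy (about 2 kg): grey base plate 140 (its x) x 170 mm (its y), 18 mm high, and a post behind the wheel. Origin: centre of the underside, z up. The axle runs along its x axis, 155 mm up; the wheel stands upright in its y-z plane (x = 0) and faces its -x, towards the robot, give or take 25 degrees of turn on the table.
- post_top (a point): Top of the post that carries the axle, 179 mm above the table, 53 mm behind the wheel's plane; the post's front is 36 mm behind that plane.
- wheel: Spoked wheel. Origin: its centre, on the axle, 155 mm above the table. x axis: the axle; z axis: along the stem (upward = goal). It turns about x without end, either way. Dark rim (mean radius 62 mm, bar 12 mm thick), six spokes at 30, 90, 150, 210, 270, 330 degrees from the stem. Stiff bearing: about 0.5 N at a spoke end turns it; it stays where left and does not coast.
- spoke_end (a point): Outer end of one of the six alike spokes, next to the stem. Each spoke lies in the wheel's plane and runs out past the rim into a round wooden handle, 16 mm thick, from 80 to 130 mm from the axle. A spoke near the top can be pushed sideways by fingertips held 90 to 95 mm above the axle, where they clear stem and rim.
- stem_tip (a point): Outer end of the wheel's only stem: brass with a red cap, 17 mm thick at most, standing out from the rim midway between two spokes to 85 mm from the axle.
- brown_candle_a: Short round brown candle, 68 mm wide, 88 mm tall; bystander; origin under its centre.
- brown_candle_b: Short round brown candle, 68 mm wide, 97 mm tall; bystander; origin under its centre.
- striped_candle: Round candle with green, white and blue bands, 64 mm wide, 84 mm tall; bystander; origin under its centre.
- pen: Black and white marker pen lying down, 135 mm long, 17 mm thick; bystander; origin under its centre.

How it is judged:
By the outcome, as a careful person would: the job done as asked, in the order asked, and still so for the second after the job is handed in, with the robot touching nothing.
It also fails if it takes over 64 s, if anything falls off the work surface, if the arm or the gripper's body presses on something with over 40 N, if the wrist force passes 120 N, or if a joint passes its speed limit or range.

## Working session

There is one attempt and no reset: what is moved stays moved. The work goes in short steps, Python scripts to look and compute and a shell command to move; the robot and the scene stay as the last step left them, time stands still between calls to the robot, and variables do not carry over. Pictures are saved under pics/ and viewed, and the job is handed in when it is done.

```bash
ls; mkdir -p pics; python3 - <<'E'
from cell import env, viewer, ticket, search_frame
import cv2,numpy as np
print(env.state())
for c in ['side','top']:
    p,d=viewer.read_camera(c); cv2.imwrite(f'pics/{c}0.png',p); np.save(f'pics/{c}0.npy',d)
    k=viewer.get_calibration(c); print(c,k)
    T=np.array(k['T'])
    for n in ['winder','post_top','wheel','spoke_end','stem_tip','brown_candle_a','striped_candle','pen']:
        r=search_frame(c,n)
        for q in r[:7]:
            u,v=q['centre']; 
            z=d[int(round(v)),int(round(u))]
            w=T@[ (u-k['cx'])/k['fx']*z,(v-k['cy'])/k['fy']*z,z,1]
            print(c,n,round(q['p'],2),np.round([u,v]),np.round(w[:3]))
E
```

```text
pics
{'t': 0.0, 'joints': array([ 1.15437886e+00,  4.91551194e-01,  1.55945279e+00,  2.02939602e-05,
        1.09169249e+00, -1.05610157e-01]), 'qvel': array([ 5.52974960e-05,  1.00687052e-03, -5.07456363e-04, -3.08540039e-04,
        5.14144035e-04, -5.68128720e-04]), 'tau': array([ 1.08763204e-03, -6.12656236e+01, -2.58186901e+01,  6.93538575e-02,
        4.82051005e-02, -1.02196491e-04]), 'eef_pos': array([191.05878712, 594.9148881 , 291.66574634]), 'tcp_rot': array([-3.14049687e+00, -1.34257065e-04,  2.83077590e+00]), 'ft_force': array([ 0.35622564,  0.10652103, -0.01823   ]), 'moment': array([-0.02378751, -0.00282242,  0.0044902 ]), 'opening': 1.0020207499748797}
side {'fx': 466.6425661428449, 'fy': 466.6425661428449, 'cx': 253.40353663491626, 'cy': 199.30794142061336, 'T': array([[ 8.85599729e-01, -1.80391151e-01,  4.27986159e-01,
        -2.77911306e-01],
       [-4.64409239e-01, -3.31837963e-01,  8.21101471e-01,
        -1.03839752e+03],
       [-6.09738447e-03, -9.25927966e-01, -3.77650927e-01,
         6.50355145e+02],
       [ 0.00000000e+00,  0.00000000e+00,  0.00000000e+
[... 713 characters left out ...]
413e+02],
       [-9.99345903e-01, -3.09919863e-02, -1.86350076e-02,
         1.80017692e+01],
       [ 2.04528138e-02, -5.94104941e-02, -9.98024086e-01,
         1.55042927e+03],
       [ 0.00000000e+00,  0.00000000e+00,  0.00000000e+00,
         1.00000000e+00]])}
top winder 0.65 [244. 185.] [550.  21. 173.]
top post_top 0.68 [244. 185.] [551.  19. 173.]
top wheel 0.96 [241. 182.] [558.  30. 180.]
top spoke_end 0.64 [243. 183.] [556.  24. 174.]
top stem_tip 0.67 [242. 179.] [564.  26. 224.]
top brown_candle_a 0.85 [149. 147.] [670. 332.  84.]
top brown_candle_a 0.79 [189. 146.] [680. 203.  78.]
top striped_candle 0.9 [166. 177.] [575. 274.  81.]
top pen 0.74 [350. 233.] [ 410. -345.   11.]
```

```bash
python3 - <<'E'
import cv2
a=cv2.imread('pics/side0.png');cv2.imwrite('pics/a1.png',cv2.resize(a[110:310,150:400],None,fx=3,fy=3,interpolation=cv2.INTER_CUBIC)) 
b=cv2.imread('pics/top0.png');cv2.imwrite('pics/b1.png',cv2.resize(b[100:250,120:320],None,fx=4,fy=4,interpolation=cv2.INTER_CUBIC))
E
```

```text
(no output)
```

View pics/a1.png

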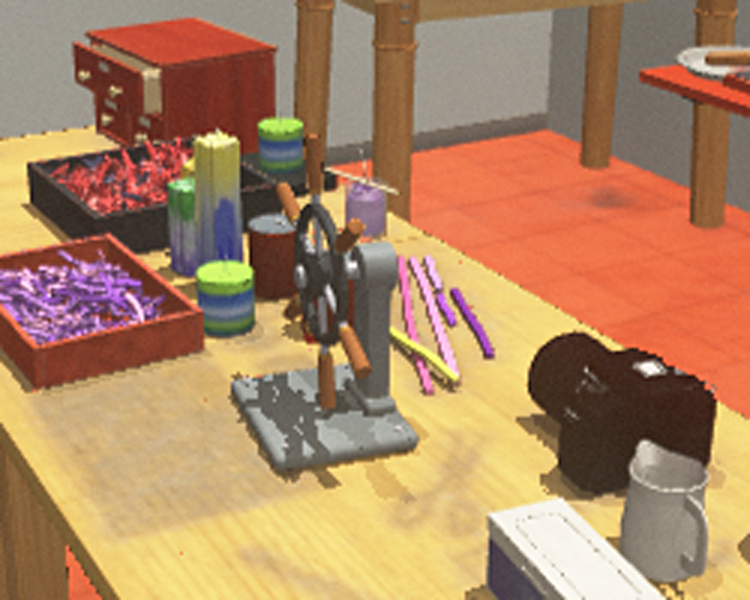

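View pics/b1.png

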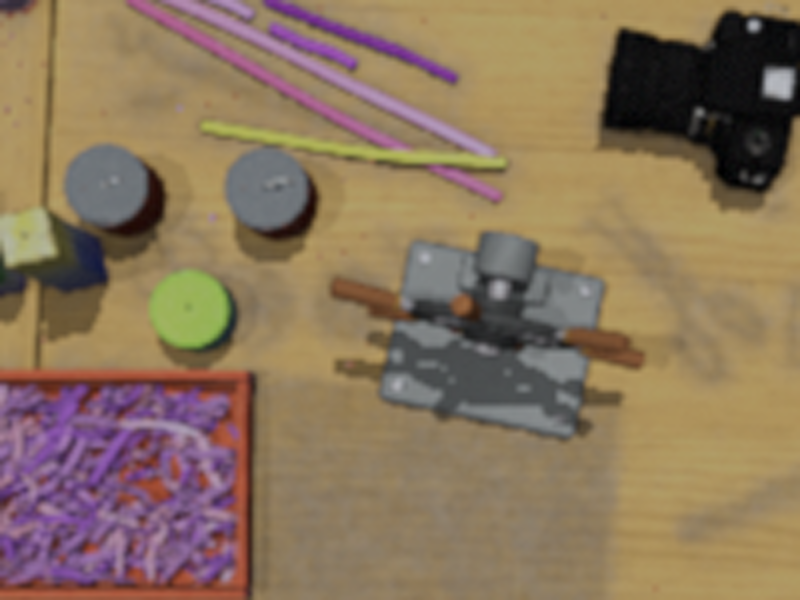

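View pics/side0.png

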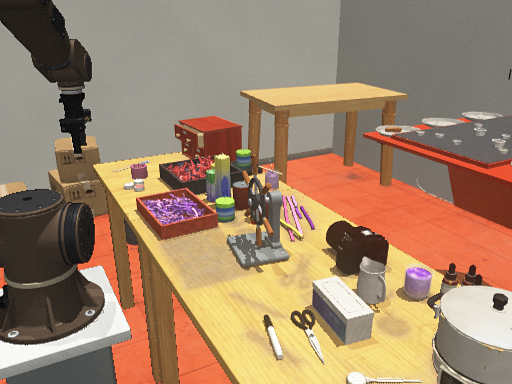

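```bash
cat > h.py <<'E'
import cv2,numpy as np
from cell import env, viewer, ticket, search_frame
def cloud(c,d):
    k=viewer.get_calibration(c); T=np.array(k['T'])
    v,u=np.mgrid[:384,:512]
    P=np.stack([(u-k['cx'])/k['fx']*d,(v-k['cy'])/k['fy']*d,d],-1)
    return P@T[:3,:3].T+T[:3,3]
def proj(c,P):
    k=viewer.get_calibration(c); T=np.linalg.inv(np.array(k['T']))
    q=np.atleast_2d(P)@T[:3,:3].T+T[:3,3]
    return np.c_[k['fx']*q[:,0]/q[:,2]+k['cx'],k['fy']*q[:,1]/q[:,2]+k['cy']]
E
python3 - <<'E'
from h import *
for c in ['side','top']:
    p=cv2.imread(f'pics/{c}0.png');d=np.load(f'pics/{c}0.npy');X=cloud(c,d)
    hsv=cv2.cvtColor(p,cv2.COLOR_BGR2HSV)
    m=(X[...,0]>470)&(X[...,0]<660)&(X[...,1]>-150)&(X[...,1]<165)&(d>0)
    z=X[...,2]
    base=m&(z>8)&(z<25)&(hsv[...,1]<60)
    pts=X[base][:,:2].astype(np.float32)
    print(c,'base',cv2.minAreaRect(pts),len(pts))
    br=m&(z>30)&(hsv[...,1]>110)&(X[...,1]<165)
    n,l,s,ce=cv2.connectedComponentsWithStats(br.astype(np.uint8))
    for i in range(1,n):
        if s[i,4]>4:
            Q=X[l==i]; print(ce[i].round(),s[i,4],np.median(Q,0).round(),np.ptp(Q,0).round(),hsv[l==i].mean(0).round())
p=cv2.imread('pics/side0.png');cv2.imwrite('pics/a2.png',cv2.resize(p[145:275,215:315],None,fx=6,fy=4.5,interpolation=cv2.INTER_NEAREST))
E
```

```text
side base ((560.94091796875, 23.276092529296875), (174.8912353515625, 138.06280517578125), 80.20690155029297) 1239
[254. 165.] 111 [563.  36. 257.] [18. 23. 53.] [ 13. 152. 116.]
[246. 177.] 64 [576. 116. 196.] [18. 50. 25.] [ 13. 157. 172.]
[266. 188.] 68 [544. -68. 228.] [15. 42. 43.] [ 13. 149. 123.]
[247. 213.] 35 [570.  97.  90.] [15. 41. 40.] [ 14. 144. 101.]
[253. 221.] 20 [561.  47.  83.] [14. 27. 23.] [ 10. 163. 118.]
[268. 227.] 101 [543. -77. 122.] [63. 95. 61.] [ 13. 154. 165.]
[258. 236.] 89 [556.   1.  55.] [14. 19. 50.] [ 13. 152. 120.]
top base ((562.4772338867188, 25.601646423339844), (168.6417694091797, 138.58778381347656), 79.62970733642578) 1359
[212. 175.] 108 [578. 117. 195.] [ 22.  61. 136.] [ 13. 142. 113.]
[236. 176.] 33 [567.  43. 281.] [ 24.  17. 128.] [ 12. 142. 104.]
[271. 187.] 120 [545. -61. 221.] [ 23.  64. 133.] [ 14. 145. 115.]
```

View pics/a2.png

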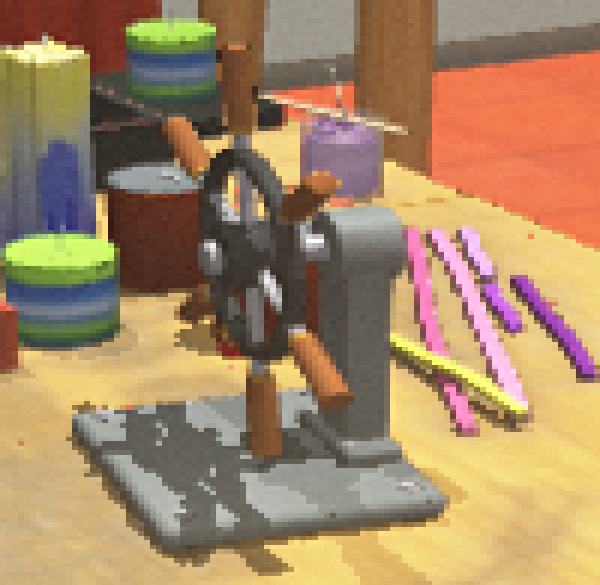

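```bash
python3 -m inch '{"hand":[0,0,0,0,0],"delta_pos":[[0,0,-2],[0,0,-2],[0,0,-2],[0,0,-2],[0,0,-1.3]],"turn":[-0.07,-0.07,0,0,0]}'; python3 -m inch '{"hand":[0,0,0,0,0,0,0,0,0,0,0,0,0,0,0,0,0,0,0,0],"delta_pos":[[-2.3,-2.2,0],[-2.3,-2.2,0],[-2.3,-2.2,0],[-2.3,-2.2,0],[-2.3,-2.2,0],[-2.3,-2.2,0],[-2.3,-2.2,0],[-2.3,-2.2,0],[-2.3,-2.2,0],[-2.3,-2.2,0],[-2.3,-2.2,0],[-2.3,-2.2,0],[-2.3,-2.2,0],[-2.3,-2.2,0],[-2.3,-2.2,0],[-2.3,-2.2,0],[-2.3,-2.2,0],[-2.3,-2.2,0],[-2.3,-2.2,0],[-2.3,-2.2,0]],"turn":[0,0,0,0,0,0,0,0,0,0,0,0,0,0,0,0,0,0,0,0]}'
```

```text
t: 1.4
eef_pos: [191.1, 595.1, 386.8]
tcp_rot: [3.14, 0.0, 2.971]
ft_force: [-0.2, -0.0, -0.1]
opening: 0.635
t: 3.4
eef_pos: [570.2, 82.1, 385.1]
tcp_rot: [3.142, -0.0, 2.971]
ft_force: [1.2, 0.2, -0.8]
opening: 0.006
```

```bash
cat >> h.py <<'E'
C=np.array([562.,24.5]);Y=-0.175
ex=np.array([np.cos(Y),np.sin(Y)]);ey=np.array([-np.sin(Y),np.cos(Y)])
def look(tag):
    for c in ['side','top']:
        p,d=viewer.read_camera(c); cv2.imwrite(f'pics/{tag}{c}.png',p); X=cloud(c,d)
        hsv=cv2.cvtColor(p,cv2.COLOR_BGR2HSV).astype(int)
        w=(X[...,:2]-C)@np.c_[ex,ey]; s=w[...,1];z=X[...,2]-155;r=np.hypot(s,z)
        m=(d>0)&(abs(w[...,0])<22)&(r<140)&(r>60)&(z>-140)
        hd=m&(hsv[...,1]>110)&(r>85)
        print(c,'phase60 from spokes(all pts):',end=' ')
        a=np.degrees(np.arctan2(s,z))
        n,l,st,ce=cv2.connectedComponentsWithStats(hd.astype(np.uint8))
        for i in range(1,n):
            if st[i,4]>12:
                q=l==i; print(f'[{np.median(a[q]):.1f} r{np.median(r[q]):.0f} n{st[i,4]}]',end=' ')
        red=m&((hsv[...,0]<7)|(hsv[...,0]>172))&(hsv[...,1]>150)&(r<95)
        print('red',red.sum(),np.median(a[red]) if red.any() else None, np.median(r[red]) if red.any() else None, 'T',env.state()['eef_pos'].round(1))
    im=[]
    p=cv2.imread(f'pics/{tag}side.png')[130:280,200:330];im.append(cv2.resize(p,(520,600),interpolation=cv2.INTER_CUBIC))
    cv2.imwrite(f'pics/{tag}crop.png',im[0])
E
python3 - <<'E'
from h import *
look('m1')
E
```

```text
side phase60 from spokes(all pts): [6.5 r107 n94] [67.0 r109 n55] [-52.1 r121 n65] [132.7 r106 n26] [-107.7 r112 n89] [-166.7 r107 n78] red 7 163.65302564617576 77.77163936148825 T [572.5  79.1 384.7]
top phase60 from spokes(all pts): [-48.5 r111 n113] red 0 None None T [571.2  80.7 384.5]
```

View pics/m1crop.png

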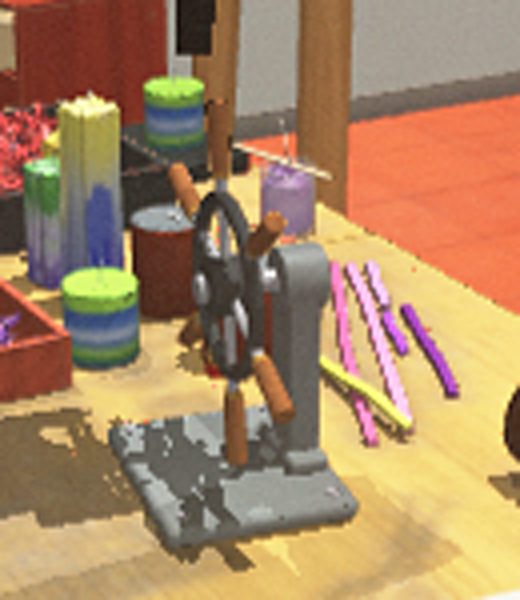

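```bash
python3 -m inch '{"hand":[0,0,0,0,0,0],"delta_pos":[[0,0,1.5],[0,0,1.5],[0,0,1.5],[0,0,1.5],[0,0,0],[0,0,0]],"turn":[0,0,0,0,0,0]}'; python3 -m inch '{"hand":[0,0,0,0,0,0,0,0,0,0,0,0,0,0,0,0,0,0,0,0],"delta_pos":[[0,-0.7,0],[0,-0.7,0],[0,-0.7,0],[0,-0.7,0],[0,-0.7,0],[0,-0.7,0],[0,-0.7,0],[0,-0.7,0],[0,-0.7,0],[0,-0.7,0],[0,-0.5,0],[0,-0.5,0],[0,-0.5,0],[0,-0.5,0],[0,-0.5,0],[0,-0.4,0],[0,-0.3,0],[0,-0.2,0],[0,-0.1,0],[0,0,0]],"turn":[0,0,0,0,0,0,0,0,0,0,0,0,0,0,0,0,0,0,0,0]}'
python3 - <<'E'
from h import *
look('m2')
E
```

```text
t: 4.1
eef_pos: [569.5, 83.7, 325.6]
tcp_rot: [3.141, -0.0, 2.971]
ft_force: [0.5, 1.2, -0.4]
opening: 0.005
t: 6.1
eef_pos: [551.8, -20.3, 325.2]
tcp_rot: [3.142, 0.0, 2.971]
ft_force: [0.1, 0.6, -0.6]
opening: 0.006
side phase60 from spokes(all pts): [23.6 r108 n90] [-35.4 r117 n101] [84.1 r104 n36] [-91.2 r117 n75] [149.6 r107 n46] [-150.1 r107 n85] red 3 119.26788880742382 83.54366261170466 T [551.8 -20.2 325.2]
top phase60 from spokes(all pts): [83.1 r108 n66] [26.0 r129 n18] red 3 112.83799506044508 74.55768156661811 T [551.8 -20.2 325.2]
```

View pics/m2crop.png

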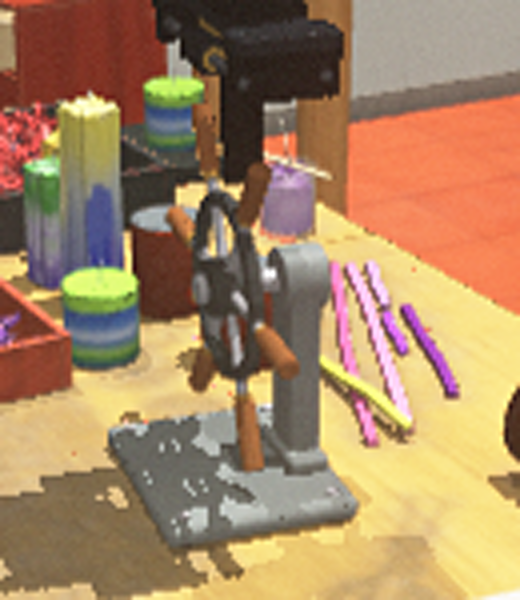

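```bash
python3 -m inch '{"hand":[0,0,0,0,0,0,0,0,0,0,0,0,0,0,0,0],"delta_pos":[[0,0.2,-1.5],[0,0.3,-1.5],[0,0,-1.5],[0,0,-1.5],[0,0,0],[0,3.2,0],[0,3.3,0],[0,3.3,0],[0,3.3,0],[0,0,0],[0,0,0],[0,0,1.5],[0,0,1.5],[0,0,1.5],[0,0,1.5],[0,0,0]],"turn":[0,0,0,0,0,0,0,0,0,0,0,0,0,0,0,0]}'; python3 -m inch '{"hand":[0,0,0,0,0,0,0,0,0,0,0,0,0,0,0,0,0,0,0,0],"delta_pos":[[0,-0.9,0],[0,-0.8,0],[0,-0.8,0],[0,-0.8,0],[0,-0.8,0],[0,-0.8,0],[0,-0.8,0],[0,-0.8,0],[0,-0.8,0],[0,-0.8,0],[0,-0.8,0],[0,-0.8,0],[0,-0.7,0],[0,-0.7,0],[0,-0.6,0],[0,-0.5,0],[0,-0.4,0],[0,-0.3,0],[0,-0.2,0],[0,0,0]],"turn":[0,0,0,0,0,0,0,0,0,0,0,0,0,0,0,0,0,0,0,0]}'
python3 - <<'E'
from h import *
look('m3')
E
```

```text
t: 7.8
eef_pos: [574.3, 112.6, 323.3]
tcp_rot: [-3.141, -0.003, 2.97]
ft_force: [-0.8, -0.4, -1.0]
opening: 0.005
t: 9.8
eef_pos: [552.6, -15.4, 325.2]
tcp_rot: [-3.142, 0.0, 2.971]
ft_force: [-0.1, 0.1, 0.4]
opening: 0.0
side phase60 from spokes(all pts): [25.8 r107 n85] [-33.2 r118 n112] [86.1 r105 n31] [-89.1 r117 n73] [152.3 r109 n45] [-148.1 r108 n82] red 15 54.94577402149457 79.23375737798614 T [552.7 -15.3 325.2]
top phase60 from spokes(all pts): [85.6 r108 n66] [29.8 r129 n29] red 2 55.50877421738707 82.70097044263179 T [552.7 -15.2 325.2]
```

View pics/m3crop.png

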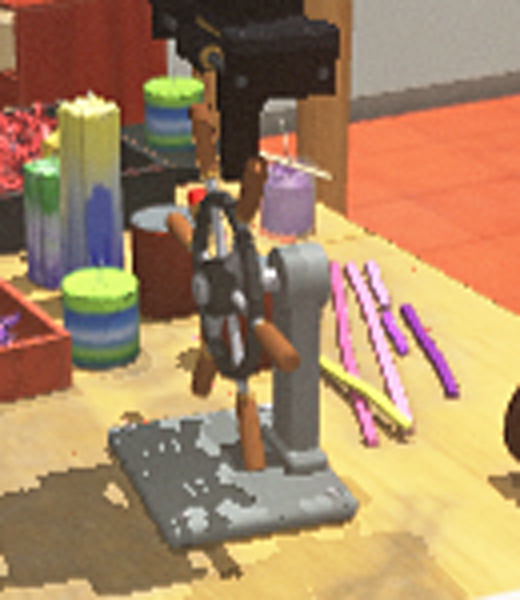

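```bash
python3 -m inch '{"hand":[0,0,0,0,0,0,0,0,0,0,0,0,0,0,0,0],"delta_pos":[[0,0.2,-1.5],[0,0.3,-1.5],[0,0,-1.5],[0,0,-1.5],[0,0,0],[0,3.2,0],[0,3.2,0],[0,3.2,0],[0,3.2,0],[0,0,0],[0,0,0],[0,0,1.5],[0,0,1.5],[0,0,1.5],[0,0,1.5],[0,0,0]],"turn":[0,0,0,0,0,0,0,0,0,0,0,0,0,0,0,0]}'; python3 -m inch '{"hand":[0,0,0,0,0,0,0,0,0,0,0,0,0,0,0,0,0,0,0,0],"delta_pos":[[0,-0.9,0],[0,-0.8,0],[0,-0.8,0],[0,-0.8,0],[0,-0.8,0],[0,-0.8,0],[0,-0.8,0],[0,-0.8,0],[0,-0.8,0],[0,-0.8,0],[0,-0.8,0],[0,-0.7,0],[0,-0.6,0],[0,-0.6,0],[0,-0.5,0],[0,-0.4,0],[0,-0.3,0],[0,-0.2,0],[0,-0.1,0],[0,0,0]],"turn":[0,0,0,0,0,0,0,0,0,0,0,0,0,0,0,0,0,0,0,0]}'
python3 - <<'E'
from h import *
look('m4')
E
```

```text
t: 11.5
eef_pos: [574.7, 114.6, 323.3]
tcp_rot: [-3.141, -0.003, 2.97]
ft_force: [0.3, -0.3, 0.3]
opening: 0.004
t: 13.5
eef_pos: [554.3, -5.4, 325.2]
tcp_rot: [3.142, 0.0, 2.971]
ft_force: [-0.1, -0.3, 0.2]
opening: 0.004
side phase60 from spokes(all pts): [31.1 r107 n84] [-28.6 r113 n101] [91.2 r105 n26] [-84.3 r119 n67] [156.9 r107 n50] [-143.3 r108 n85] red 10 -0.6012889507238439 75.70241799474994 T [554.3  -5.4 325.2]
top phase60 from spokes(all pts): [89.6 r115 n78] red 0 None None T [554.4  -5.3 325.2]
```

View pics/m4crop.png

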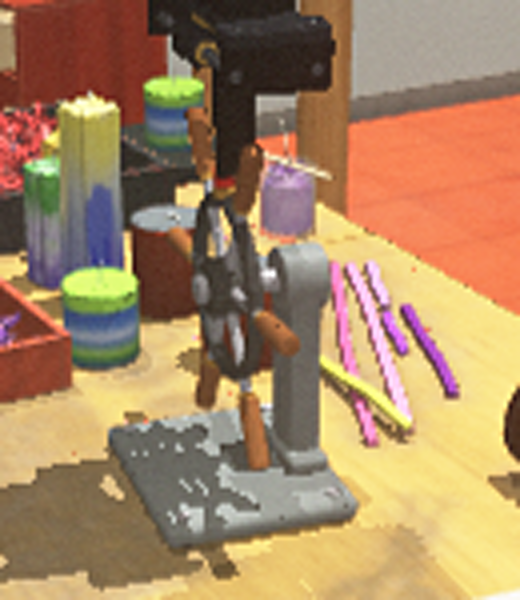

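```bash
python3 -m inch '{"hand":[0,0,0,0,0],"delta_pos":[[0,-0.3,0],[0,-0.3,0],[0,-0.1,0],[0,-0.1,0],[0,0,0]],"turn":[0,0,0,0,0]}';python3 - <<'E'
from h import *
look('m5')
E
python3 -m inch '{"hand":[0,0,0,0,0,0,0,0,0,0,0,0,0,0,0],"delta_pos":[[0,0.2,0],[0,0.2,-1.5],[0,0.3,-1.5],[0,0,-1.5],[0,0,-1.5],[0,0,-1.5],[3,0,-1.5],[3,0,-1],[3,0,0],[3,0,0],[3,0,0],[3,0,0],[0,0,0],[0,0,0],[0,0,0]],"turn":[0,0,0,0,0,0,0,0,0,0,0,0,0,0,0]}'
python3 - <<'E'
from h import *
look('m6')
b=cv2.imread('pics/m6top.png');cv2.imwrite('pics/m6t.png',cv2.resize(b[130:240,190:300],None,fx=5,fy=5,interpolation=cv2.INTER_CUBIC))
E
```

```text
t: 14.1
eef_pos: [553.0, -13.4, 325.2]
tcp_rot: [3.142, 0.0, 2.971]
ft_force: [-0.1, 0.3, -0.2]
opening: 0.006
side phase60 from spokes(all pts): [26.9 r107 n85] [-32.1 r115 n106] [87.2 r104 n31] [-88.1 r117 n74] [153.4 r105 n46] [-147.2 r108 n85] red 12 -2.465078849020627 75.69248108924236 T [553.  -13.4 325.3]
top phase60 from spokes(all pts): [86.2 r108 n64] [29.9 r131 n17] red 0 None None T [553.  -13.3 325.3]
t: 15.7
eef_pos: [377.6, 24.1, 425.3]
tcp_rot: [3.142, 0.0, 2.971]
ft_force: [-0.3, -0.4, 1.3]
opening: -0.0
side phase60 from spokes(all pts): [26.8 r107 n83] [-33.1 r113 n82] [87.1 r105 n30] [-88.2 r116 n73] [153.3 r107 n45] [-146.7 r108 n83] red 26 -3.733283854798594 81.58476513505131 T [377.6  24.1 425.1]
top phase60 from spokes(all pts): [86.6 r108 n66] [27.4 r119 n47] [2.6 r87 n13] [-25.7 r119 n42] [-87.1 r107 n73] red 21 0.7634071079930215 86.0812777761658 T [377.6  24.1 425. ]
```

View pics/m6crop.png

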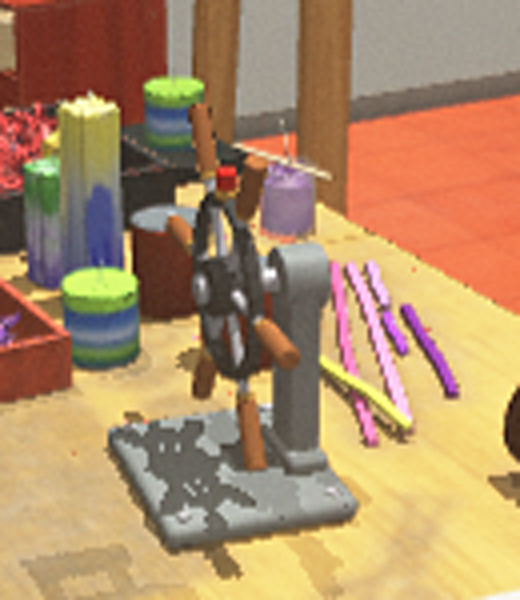

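View pics/m6t.png

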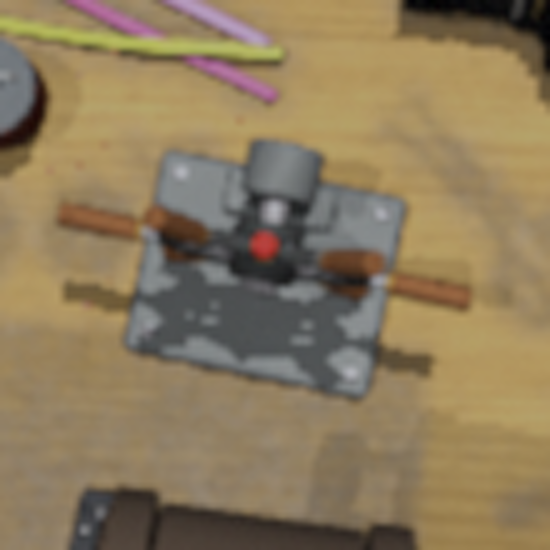

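```bash
python3 - <<'E'
from h import *
for c in ['side','top']:
    p,d=viewer.read_camera(c);X=cloud(c,d)
    hsv=cv2.cvtColor(p,cv2.COLOR_BGR2HSV)
    m=(X[...,0]>470)&(X[...,0]<660)&(X[...,1]>-150)&(X[...,1]<165)&(d>0)
    z=X[...,2]
    b=m&(z>8)&(z<25)&(hsv[...,1]<60)
    print(c,cv2.minAreaRect(X[b][:,:2].astype(np.float32)))
    for n in ['stem_tip','brown_candle_a','striped_candle','pen']:
        for q in search_frame(c,n)[:2]: print(n,round(q['p'],2),np.round(q['centre']))
print(env.state()['ft_force'])
ticket.job_done()
E
```

```text
side ((559.9127197265625, 21.704315185546875), (174.0034637451172, 137.46212768554688), 80.60610961914062)
stem_tip 0.94 [258. 203.]
stem_tip 0.31 [262. 234.]
brown_candle_a 0.84 [239. 198.]
brown_candle_a 0.43 [261. 214.]
striped_candle 0.96 [224. 210.]
pen 0.64 [272. 338.]
top ((562.5914306640625, 25.49976348876953), (168.155029296875, 139.34310913085938), 80.27649688720703)
stem_tip 0.91 [239. 178.]
brown_candle_a 0.73 [184. 146.]
brown_candle_a 0.69 [149. 149.]
striped_candle 0.94 [167. 178.]
pen 0.65 [349. 233.]
[-1.15669779 -1.2666192  -0.36722083]
the job is handed in; nothing more can be done
```

I turned the wheel about 160° with the gripper shut, in three light pushes on successive spokes. After a last 8 mm of push on the third spoke, I lifted the hand clear and handed the job in at about 16 s.

- **Stem:** it now points up to within about 1°. The side camera's spoke fit gives about −0.1° and the top camera's gives −0.3° to +0.9°. The red cap alone read −3.7° from the side and +0.8° from the top. I put the side figure down to that camera seeing only one face of the cap.
- **Winder and bystanders:** the base measures within 2 mm and 0.7° of where it started, which is within measurement noise. The candles and pen were found within a few pixels of where they were before.
- **Network miss:** the stem detector gave one stray hit, (262, 234) in the side picture with p 0.31. Its best hit in that picture was also off, at (258, 203) with p 0.94, about 30 pixels below the red cap.

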